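# Wedge the rocking fixture plate

### The job

The low steel fixture plate rocks because one leg has lost its rubber foot and ends in a bare brass stud. With the fingertips, slide the orange wedge along the bench, thin end first, under that stud (well under it, not just by an edge) until it is snug, then press down firmly on the plate's corner above the stud (about 10 N, for a second) to feel that it no longer gives; if it does, push the wedge in further and press again. Do not pick up the wedge or the plate, do not jack the plate out of level or shove it along the bench, leave the other things alone, and finish clear of everything.

Things in the scene. Friction and masses are not known exactly. Their poses are not given: they have to be found in the camera images.
- stand: steel fixture plate 210 x 210 x 14 mm, top 65 mm above the bench, 3 kg, on four legs at x, y = +-85 mm. Three have black rubber feet; the -x -y leg has a brass stud that hangs in the air. Fence 22 mm high on the +x and +y edges, fixed dark ring near the middle, -x -y corner bare. Level on its three feet; 4 N down on that corner tips it. Origin: on the bench under the plate's centre; z up
- stand_corner (a point): point on the plate's top, straight above the stud (20 mm in from both edges of the -x -y corner): where to press
- stud_end (a point): centre of the stud's round end (radius 8 mm), straight below stand_corner. Its lowest point, 8 mm under this point, hangs 7 to 13 mm above the bench when the plate is level; it differs each time. The leg round it (22 mm diameter) starts 26 mm above the bench
- wedge: orange plastic wedge 110 (x) x 60 (y) mm, 0.16 kg (slides at 1 N), flat on the bench: 3 mm high at the thin end (+x), rising straight to 27 mm at the upright flat thick end (-x). Starts at the plate's -y side, thin end roughly towards the stud, not quite in line. Origin: centre of the underside; z up. Stays where it is left, even under the stud; jams stiffly once snug
- wedge_face (a point): middle of the wedge's sloping face, 15 mm above the underside; z is square to the slope, x runs down the slope to the thin end
- tape_measure: yellow tape measure 70 x 73 x 36 mm, loose, to be left alone (the one nearer the plate; another lies far to the right)
- bolt_m20: loose steel bolt 36 x 65 x 33 mm, to be left alone
- mug: white mug with dark dots, 82 x 114 x 91 mm, to be left alone
- flap_wheel: flap wheel 53 mm diameter, 70 mm high with its shaft, to be left alone
- steel_round: steel round bar end 50 mm diameter, 55 mm high, to be left alone
Mind the look-alikes: they are no part of the job. What is meant by the wedge is not blue, and is the larger of those in its own colour.

How it is judged:
By the outcome, as a careful person would: the job done as asked, in the order asked, and still so for the second after the job is handed in, with the robot touching nothing.
It also fails if it takes over 51 s, if anything falls off the work surface, if the arm or the gripper's body presses on something with over 40 N, if the wrist force passes 120 N, or if a joint passes its speed limit or range.

### The arm

A 6-joint arm with a two-finger parallel gripper is mounted at the origin on a cart in front of the work surface, level with it; the furniture and walls round the work are solid. World frame = base frame: x ahead of the robot, y to its left, z up, the work surface at z = 0. Lengths are in m, angles in rad, forces in N, time in s.
With the tool pointing down it reaches from about 0.3 to 0.75 m from the base axis. Payload 8.5 kg.
Tool frame: the origin (TCP) lies on the centre line of the jaws, within the pads' length; the fingertips stand 17 mm ahead of it and the grasp point (between the pads) lies 2 mm behind it; z points along the fingers, y is the direction in which the jaws open and shut (so a half turn about z gives the same grasp; the last joint's range is limited). The gripper opens to 88 mm and grips with 3 to 60 N. Pads are 18 mm wide; open, the fingers measure 123 mm over their backs; the gripper's body (75 mm by 187 mm) begins 45 mm behind the grasp point.
Start: joints at [-0.215, 0.381, 1.297, -0, 1.464, -0.215], TCP at [0.55, 0, 0.256] pointing down, gripper open.
Joint ranges: [-3.11, 3.11], [-0.89, 2.33], [0.22, 2.48], [-1.42, 4.56], [0.17, 2.85], [-2.88, 2.88]. Speed limits (rad/s): [2.39, 2.39, 3.14, 3.14, 3.14, 3.14].

### API

Orientations are given as [roll, pitch, yaw] about the fixed x, y, z axes, in that order (R = Rz(yaw) Ry(pitch) Rx(roll)).
In Python, from workcell import manip gives the robot as it stands. The module is installed in compiled form; this text tells all that it offers.
- The arm moves only by the tool step_arm, never from a script. Its arguments are lists of equal length, an entry for each row: "slide": the shift along the tool's x, y, z in mm, a list of three; "turn": the turn, a rotation vector about the tool's x, y, z in degrees, a list of three. A call has 1 to 20 rows; each row is the pose to reach, as a shift and turn from the pose commanded when the call began, along the tool's axes at that moment; what a row does not reach only later rows make up. A row lasts 1/8 s, in which the tool goes at most 62.5 mm and 10.7 degrees, less where a joint would pass 70% of its speed; a pose out of reach is approached as far as the arm can. A call with a gripper value outside its range is refused whole. "hand" is the opening, from 0 (shut) to 1 (fully open), set as the call begins (left out, the last holds). The fingers move at their own pace and stop on an object; "newtons" is the grip in N (left out, the last holds). Time passes only in rows, so rows that repeat a pose let the fingers close. It gives the time, the measured TCP pose, the force and the opening at its end, in the units of the state.
- manip.state(): the state, without advancing time (a new reading comes with each control period).
- manip.snapshot(name): name is "scene" or "side" or "wrist"; returns the picture (420x560x3 uint8, red, green, blue); there is no depth.
- manip.camera_model(name): a dict with "fx", "fy", "cx", "cy" (pixels), "R" (3x3) and "t" (3): a world point X has camera coordinates R X + t. Camera axes: x right, y down, z forward; pixel columns grow to the right and rows downward; lengths in m; the calibration is good to about 2 mm. A picture is of the moment at which its call begins: read the wrist's pose just before it. camera_model takes no time and is no camera call; for the wrist camera it gives the pose at the moment of the call.
- manip.close_job(): hands the job in, once; it reports no verdict.
The state is a dict: "t": time; "joint_positions": joint angles; "qd": joint speeds; "tau": joint torques, N m; "position": TCP position; "orientation": TCP orientation; "ft_force": force on the tool from outside, world axes, zero at the start; "moment": the same for the moment, N m; "width": finger opening in m.
Only numpy, scipy, OpenCV 4.12 (cv2) and the standard library are available. Lean on these libraries where they do the work, as an engineer would, in place of code of your own. Each camera call takes 0.05 s, during which the arm holds its last target. There are 200 camera calls.

## Working session

There is one attempt and no reset: what is moved stays moved. The work goes in short steps, Python scripts to look and compute and a tool call to move; the robot and the scene stay as the last step left them, time stands still between calls to the robot, and variables do not carry over. Pictures are saved under pics/ and viewed, about 8 in all and at most 12, crops included, and the job is handed in when it is done.

Besides the shell and the picture viewer there is one more tool, called by a JSON object that holds its "method" and its "body", one argument or row to a line. step_arm: Moves the arm, as the interface text tells. Its arguments: {"type":"object","properties":{"slide":{"type":"array","items":{"type":"array","items":{"type":"number"}}},"turn":{"type":"array","items":{"type":"array","items":{"type":"number"}}},"hand":{"type":"number"},"newtons":{"type":"number"}},"required":["slide","turn"]}

```bash
mkdir -p pics; cat > h.py <<'E'
import numpy as np, cv2
from workcell import manip
def snap(n,f):
    m=manip.camera_model(n); im=manip.snapshot(n); cv2.imwrite('pics/'+f,im[:,:,::-1]); np.savez('pics/'+f[:-4]+'.npz',im=im,**m); return im,m
def load(f):
    d=np.load('pics/'+f+'.npz'); return d['im'],d
def ray(m,u,v):
    d=np.array([(u-m['cx'])/m['fx'],(v-m['cy'])/m['fy'],1.]); R=np.array(m['R']); return -R.T@np.array(m['t']),R.T@d
def onz(m,u,v,z):
    o,d=ray(m,u,v); return o+d*(z-o[2])/d[2]
def proj(m,X):
    c=np.array(m['R'])@np.array(X)+np.array(m['t']); return m['fx']*c[0]/c[2]+m['cx'],m['fy']*c[1]/c[2]+m['cy']
def tri(rs):
    A=0;b=0
    for o,d in rs:
        d=d/np.linalg.norm(d);P=np.eye(3)-np.outer(d,d);A=A+P;b=b+P@o
    return np.linalg.solve(A,b)
E
python3 - <<'E'
from h import *
a,_=snap('scene','a.png');b,_=snap('side','b.png')
c,m=snap('wrist','c.png')
for n in 'scene','side','wrist':
    m=manip.camera_model(n);print(n,-m['R'].T@m['t'],m['R'][2],m['fx'])
print(manip.state())
E
```

```text
scene [-0.57292241  0.56606075  1.11142826] [ 0.67497472 -0.40809277 -0.61471084] 502.84156621709366
side [-0.24831089 -1.24225594  1.03641   ] [ 0.46368463  0.67339229 -0.57579456] 473.23463820879454
wrist [0.54941809 0.07168599 0.38531521] [-9.21960161e-04 -2.77680205e-01 -9.60673125e-01] 291.3401424198569
{'t': 0.15, 'joint_positions': array([-2.15289189e-01,  3.81031128e-01,  1.29801942e+00, -2.04367843e-05,
        1.46358552e+00, -2.15308671e-01]), 'qd': array([-0.00027398, -0.00038398, -0.00277612, -0.00020619,  0.0010162 ,
        0.00049368]), 'tau': array([ 2.75231861e-03, -4.38084304e+01, -2.24613369e+01,  7.13452022e-02,
        3.43442336e-02, -8.91773107e-05]), 'position': array([5.49811603e-01, 3.99610402e-05, 2.55307701e-01]), 'orientation': array([-3.14056899e+00, -2.03075847e-04,  1.57081790e+00]), 'ft_force': array([-0.54123893,  0.05355251,  0.20297879]), 'moment': array([0.00943933, 0.01581773, 0.0166489 ]), 'width': 0.08826905505947358}
```

View pics/a.png

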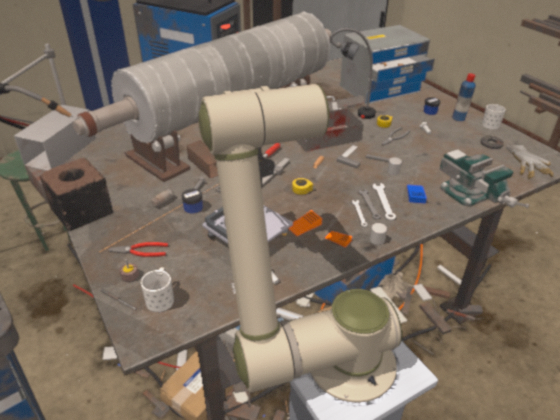

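View pics/b.png

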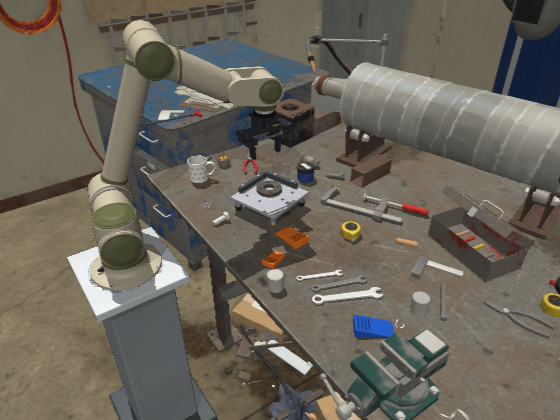

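The scene view (a) shows the plate at about (245,225) and two orange wedges at (306,222) and (338,238). The side view (b) shows the plate at (270,195), the wedges at (292,237) and (273,258), and a blue one at (373,327). Next I'll enlarge the side view next to the wrist picture.

```bash
python3 - <<'E'
from h import *
b,m=load('b');s,ms=load('a')
cv2.imwrite('pics/d.png',cv2.resize(b[165:280,190:350],None,fx=5,fy=5,interpolation=cv2.INTER_CUBIC)[:,:,::-1])
for im,mm,n in ((b,m,'side'),(s,ms,'scene')):
    hs=cv2.cvtColor(im,cv2.COLOR_RGB2HSV); k=cv2.inRange(hs,(5,170,120),(16,255,255))
    N,l,st,ce=cv2.connectedComponentsWithStats(k)
    for i in range(1,N):
        if st[i,4]>60: print(n,st[i],ce[i].round(1),onz(mm,*ce[i],0.012).round(3))
E
```

```text
side [25  5 25 19 85] [39.9 16.5] [0.548 3.725 0.012]
side [  3   8  57  26 202] [36.3 25.1] [0.451 3.416 0.012]
side [276 227  32  22 355] [292.3 237.1] [ 0.523 -0.203  0.012]
side [262 251  23  18 191] [273.3 259.2] [ 0.404 -0.262  0.012]
scene [290 210  32  26 450] [305.8 223. ] [ 0.524 -0.197  0.012]
scene [325 231  27  16 247] [339.  238.1] [ 0.403 -0.25   0.012]
scene [416 244   7  40  73] [419.6 263.7] [ 0.178 -0.399  0.012]
```

View pics/d.png

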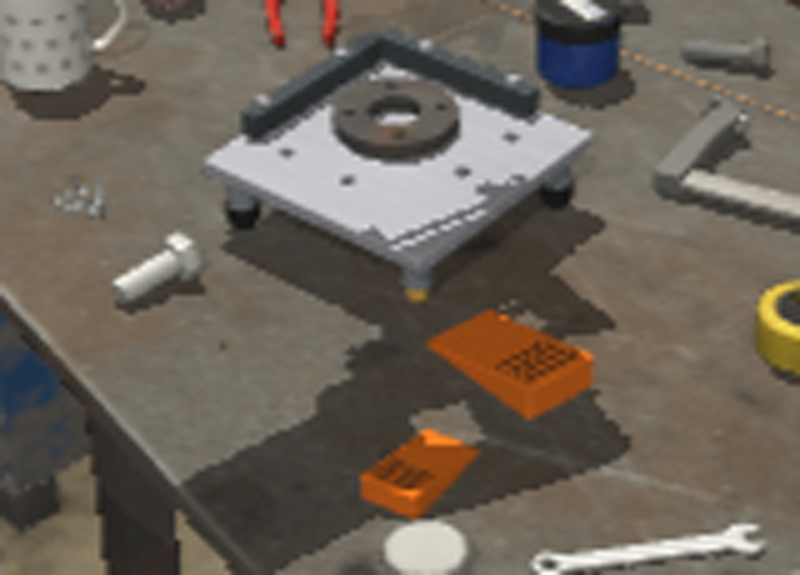

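View pics/c.png

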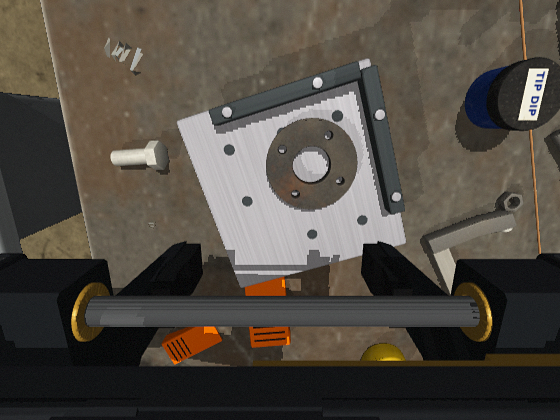

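In c, up is +y and right is +x. The plate corners are at about (178,122), (240,288) and (405,240), and the bare corner is (240,288). In d, the stud's brass end is at (415,295). There are two orange candidates, side (292,237) at about 450 px area in scene and side (273,259) at 247 px. The larger one at (292,237) is meant: its thin end points at the stud. The blue one is excluded.

```bash
python3 - <<'E'
from h import *
b,m=load('b');s,ms=load('a');c,mc=load('c')
cr=lambda u,v:(190+u/5-.4,165+v/5-.4)
print('side top corners z.065:',[onz(m,*cr(*p),.065).round(4) for p in((205,160),(410,267),(592,132))])
print('wrist',[onz(mc,*p,.065).round(4) for p in((178,122),(240,288),(405,240))])
print('tri',[tri([ray(m,*cr(*p)),ray(mc,*q)]).round(4) for p,q in zip(((205,158),(410,263),(592,132)),((178,122),(240,288),(405,240)))])
print('stud bottom',onz(m,*cr(415,300),.01).round(4))
print('wedge thin',[onz(m,*cr(*p),.003).round(4) for p in((427,346),(490,311))],'thick top',[onz(m,*cr(*p),.027).round(4) for p in((530,392),(592,357))],'thick bot',[onz(m,*cr(*p),0).round(4) for p in((530,418),(592,382))])
E
```

```text
side top corners z.065: [array([0.4387, 0.0711, 0.065 ]), array([ 0.4877, -0.129 ,  0.065 ]), array([ 0.6976, -0.0645,  0.065 ])]
wrist [array([0.4398, 0.0727, 0.065 ]), array([ 0.4975, -0.1255,  0.065 ]), array([ 0.695, -0.061,  0.065])]
tri [array([0.4398, 0.0727, 0.0654]), array([ 0.4945, -0.1246,  0.0637]), array([ 0.6975, -0.0626,  0.063 ])]
stud bottom [ 0.5097 -0.1016  0.01  ]
wedge thin [array([ 0.4913, -0.1437,  0.003 ]), array([ 0.5518, -0.136 ,  0.003 ])] thick top [array([ 0.5025, -0.2509,  0.027 ]), array([ 0.56  , -0.2447,  0.027 ])] thick bot [array([ 0.5059, -0.247 ,  0.    ]), array([ 0.5645, -0.2403,  0.    ])]
```

{"method": "step_arm", "body": {
  "slide": [
    [-40,-2,10],
    [-85,-4,25],
    [-130,-7,40],
    [-175,-9,60],
    [-220,-12,80],
    [-255,-14,95],
    [-275,-14,105],
    [-275,-14,105],
    [-275,-14,105]
  ],
  "turn": [
    [0,0,-1],
    [0,0,-2],
    [0,0,-3],
    [0,0,-4],
    [0,0,-5],
    [0,0,-6],
    [0,0,-6],
    [0,0,-6],
    [0,0,-6]
  ],
  "hand": 0.2
}}

```text
t: 1.27
position: [0.5363, -0.2739, 0.1513]
orientation: [3.141, 0.0, 1.676]
ft_force: [0.2, -1.1, 0.2]
width: 0.0178
```

```bash
python3 - <<'E'
from h import *
s=manip.state();print(s['t'],s['position'],s['orientation'],s['ft_force'],s['width'])
im,m=snap('wrist','e.png')
E
```

```text
1.275 [ 0.53633907 -0.27391029  0.15134233] [3.14104396e+00 1.50071916e-04 1.67632144e+00] [ 0.21004084 -1.05338711  0.22057492] 0.017822716608296072
```

View pics/e.png

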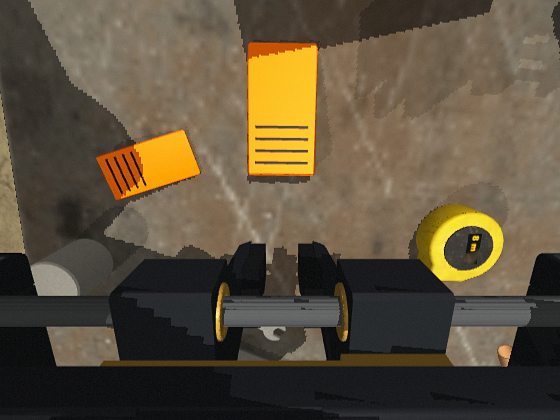

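Picture e confirms the larger orange wedge. Its thin edge runs (249,43)–(317,44) and its thick edge (248,175)–(315,176). The fingertips are behind it and centred at column ~282.

```bash
python3 - <<'E'
from h import *
c,mc=load('e')
for p,z in(((249,43),.003),((317,44),.003),((248,173),.027),((315,175),.027)): print(onz(mc,*p,z).round(4))
b,m=load('b');cr=lambda u,v:(190+u/5-.4,165+v/5-.4)
for p,q in(((427,346),(249,43)),((490,311),(317,44)),((530,392),(248,173)),((592,357),(315,175))):print('tri',tri([ray(m,*cr(*p)),ray(mc,*q)]).round(4))
E
```

```text
[ 0.4937 -0.1403  0.003 ]
[ 0.5517 -0.1349  0.003 ]
[ 0.5035 -0.2478  0.027 ]
[ 0.5623 -0.2433  0.027 ]
tri [ 4.936e-01 -1.398e-01 -4.000e-04]
tri [ 0.552  -0.135   0.0023]
tri [ 0.5037 -0.2485  0.0248]
tri [ 0.562  -0.2432  0.0253]
```

{"method": "step_arm", "body": {
  "slide": [
    [0,0,45],
    [0,0,90],
    [0,0,115],
    [0,0,122],
    [0,0,122],
    [8,0,122],
    [14,0,122],
    [18,0,122],
    [22,0,122],
    [26,-1,122],
    [30,-2,122],
    [34,-2.5,122],
    [38,-3.5,122],
    [42,-4.5,122],
    [46,-5.5,122],
    [50,-6,122],
    [54,-7,122],
    [57,-7.5,122],
    [60,-8,122],
    [60,-8,122]
  ],
  "turn": [
    [0,0,0],
    [0,0,0],
    [0,0,0],
    [0,0,0],
    [0,0,0],
    [0,0,0],
    [0,0,0],
    [0,0,0],
    [0,0,0],
    [0,0,0],
    [0,0,0],
    [0,0,0],
    [0,0,0],
    [0,0,0],
    [0,0,0],
    [0,0,0],
    [0,0,0],
    [0,0,0],
    [0,0,0],
    [0,0,0]
  ]
}}

```text
t: 3.82
position: [0.5215, -0.2157, 0.0286]
orientation: [-3.141, -0.001, 1.676]
ft_force: [0.3, -0.5, -0.6]
width: 0.0174
```

```bash
python3 - <<'E'
from h import *
s=manip.state();print(s['t'],s['position'],s['orientation'],s['ft_force'],s['width'])
im,m=snap('wrist','f.png'); b,_=snap('side','g.png')
g=cv2.resize(b[185:265,220:330],None,fx=5,fy=5,interpolation=cv2.INTER_CUBIC)
w=im[:400:1,:250] 
cv2.imwrite('pics/g2.png',np.hstack([g,np.zeros((400,0,3),np.uint8),im[:400,150:400]])[:,:,::-1])
E
```

```text
3.825 [ 0.52148455 -0.21571858  0.02858718] [-3.14089739e+00 -7.84084528e-04  1.67570616e+00] [ 0.33057764 -0.48542455 -0.58617922] 0.017449280537453718
```

View pics/g2.png

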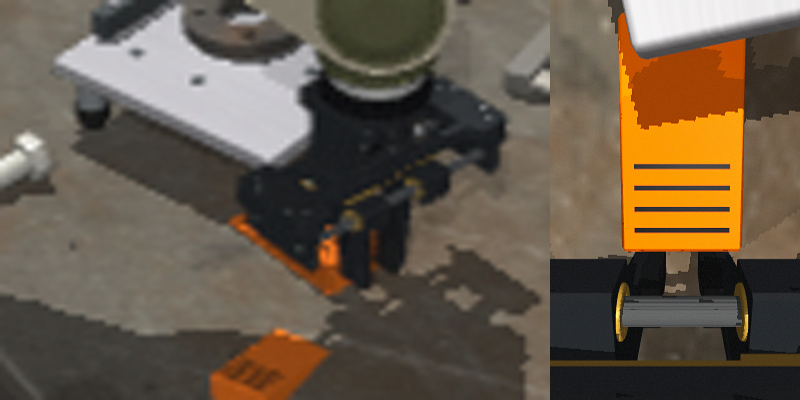

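The wedge went straight. In g2's wrist half its thick edge sits square on both fingertips at wrist px (224,249)–(341,249), and the plate corner is at about (238,53) over its thin end.

```bash
python3 - <<'E'
from h import *
c,mc=load('f')
p=[onz(mc,*q,.027) for q in((224,249),(341,249))];print(p); mid=(p[0]+p[1])/2
k=onz(mc,238,53,.065);print('corner',k)
y=1.6757;u=np.array([np.cos(y),np.sin(y)]);r=np.array([np.sin(y),-np.cos(y)])
s=np.array([.5105,-.1012]);d=s-mid[:2];print('stud from thick edge: along,right',d@u,d@r,'overlap',.11-d@u)
t=manip.state()['position'][:2];print('contact ahead of TCP',(mid[:2]-t)@u,(mid[:2]-t)@r)
E
```

```text
[array([ 0.4916707 , -0.20646464,  0.027     ]), array([ 0.54874593, -0.20040077,  0.027     ])]
corner [ 0.49888767 -0.12637497  0.065     ]
stud from thick edge: along,right 0.10268726625255888 0.0010499794634619927 overlap 0.007312733747441125
contact ahead of TCP 0.012512794311826546 -1.6832653649203873e-05
```

{"method": "step_arm", "body": {
  "slide": [
    [2,0,0],
    [4,0,0],
    [6,0,0],
    [8,0,0]
  ],
  "turn": [
    [0,0,0],
    [0,0,0],
    [0,0,0],
    [0,0,0]
  ]
}}

```text
t: 4.42
position: [0.5209, -0.2081, 0.0287]
orientation: [-3.141, -0.0, 1.676]
ft_force: [0.3, -1.7, 0.1]
width: 0.0177
```

{"method": "step_arm", "body": {
  "slide": [
    [1,0,0],
    [2,0,0],
    [3,0,0]
  ],
  "turn": [
    [0,0,0],
    [0,0,0],
    [0,0,0]
  ]
}}

```text
t: 4.8
position: [0.5206, -0.2052, 0.0287]
orientation: [3.142, -0.0, 1.675]
ft_force: [-0.3, -0.7, -0.5]
width: 0.0177
```

{"method": "step_arm", "body": {
  "slide": [
    [1,0,0],
    [2,0,0]
  ],
  "turn": [
    [0,0,0],
    [0,0,0]
  ]
}}

```text
t: 5.05
position: [0.5204, -0.2032, 0.0288]
orientation: [3.142, 0.0, 1.675]
ft_force: [-0.3, -0.8, -0.9]
width: 0.0176
```

{"method": "step_arm", "body": {
  "slide": [
    [1,0,0],
    [2,0,0]
  ],
  "turn": [
    [0,0,0],
    [0,0,0]
  ]
}}

```text
t: 5.3
position: [0.5202, -0.2012, 0.0287]
orientation: [3.142, 0.0, 1.676]
ft_force: [0.1, -0.9, -1.1]
width: 0.0173
```

Overlap is about 22 mm and there's no resistance yet. I'll continue in small steps, one call at a time.

{"method": "step_arm", "body": {
  "slide": [
    [1,0,0],
    [2,0,0]
  ],
  "turn": [
    [0,0,0],
    [0,0,0]
  ]
}}

```text
t: 5.55
position: [0.5202, -0.1996, 0.0288]
orientation: [3.141, 0.001, 1.676]
ft_force: [-0.3, -4.1, -1.2]
width: 0.0175
```

{"method": "step_arm", "body": {
  "slide": [
    [0.5,0,0],
    [0.5,0,0]
  ],
  "turn": [
    [0,0,0],
    [0,0,0]
  ]
}}

```text
t: 5.8
position: [0.5201, -0.1992, 0.0289]
orientation: [3.141, 0.001, 1.675]
ft_force: [0.6, -5.4, -1.6]
width: 0.0177
```

{"method": "step_arm", "body": {
  "slide": [
    [0.5,0,0],
    [1,0,0],
    [1,0,0]
  ],
  "turn": [
    [0,0,0],
    [0,0,0],
    [0,0,0]
  ]
}}

```text
t: 6.18
position: [0.5201, -0.1984, 0.0289]
orientation: [3.141, 0.001, 1.675]
ft_force: [0.7, -6.1, -0.9]
width: 0.0174
```

{"method": "step_arm", "body": {
  "slide": [
    [-8,0,0],
    [-25,0,0],
    [-30,0,-30],
    [-30,0,-75],
    [-20,0,-110],
    [15,0,-120],
    [55,0,-120],
    [85,0,-115],
    [98,1,-100],
    [98,1,-80],
    [98,1,-65],
    [98,1,-60],
    [98,1,-60]
  ],
  "turn": [
    [0,0,0],
    [0,0,0],
    [0,0,0],
    [0,0,0],
    [0,0,0],
    [0,0,0],
    [0,0,0],
    [0,0,0],
    [0,0,0],
    [0,0,0],
    [0,0,0],
    [0,0,0],
    [0,0,0]
  ]
}}

```text
t: 7.8
position: [0.5107, -0.1006, 0.0888]
orientation: [-3.141, -0.0, 1.675]
ft_force: [0.3, -0.4, -0.5]
width: 0.0176
```

```bash
python3 - <<'E'
from h import *
s=manip.state();print(s['t'],s['position'],s['orientation'],s['ft_force'],s['width'])
im,m=snap('wrist','i.png'); b,_=snap('side','j.png')
g=cv2.resize(b[185:265,220:320],None,fx=5,fy=5,interpolation=cv2.INTER_CUBIC)
cv2.imwrite('pics/j2.png',np.hstack([g,im[:400,130:430]])[:,:,::-1])
E
```

```text
7.8 [ 0.51068734 -0.10061697  0.08880707] [-3.14142316e+00 -2.12175264e-04  1.67506999e+00] [ 0.32194217 -0.38697662 -0.48699379] 0.01760802934485996
```

View pics/j2.png

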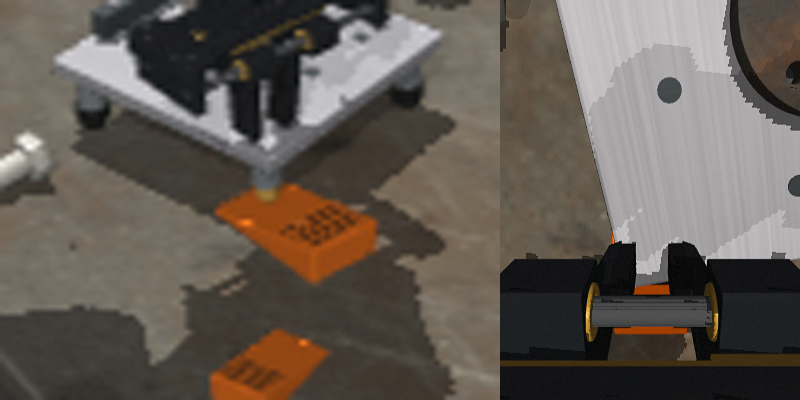

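In j2 the stud sits on the slope about mid-width, and the fingertips hover over the bare corner. I'll close the fingers and press in small steps.

{"method": "step_arm", "body": {
  "slide": [
    [0,0,2],
    [0,0,4],
    [0,0,5],
    [0,0,6],
    [0,0,7],
    [0,0,7]
  ],
  "turn": [
    [0,0,0],
    [0,0,0],
    [0,0,0],
    [0,0,0],
    [0,0,0],
    [0,0,0]
  ],
  "hand": 0
}}

```text
t: 8.65
position: [0.5106, -0.1002, 0.0819]
orientation: [3.141, 0.0, 1.676]
ft_force: [-0.1, -0.4, 2.8]
width: 0.0002
```

{"method": "step_arm", "body": {
  "slide": [
    [0,0,0.5],
    [0,0,1],
    [0,0,1]
  ],
  "turn": [
    [0,0,0],
    [0,0,0],
    [0,0,0]
  ]
}}

```text
t: 9.02
position: [0.5106, -0.1003, 0.0817]
orientation: [3.141, 0.001, 1.676]
ft_force: [-3.9, 1.2, 12.2]
width: 0.0007
```

At 12 N the corner gives only 0.2 mm, so it's firm. I'll hold for over a second.

{"method": "step_arm", "body": {
  "slide": [
    [0,0,0],
    [0,0,0],
    [0,0,0],
    [0,0,0],
    [0,0,0],
    [0,0,0]
  ],
  "turn": [
    [0,0,0],
    [0,0,0],
    [0,0,0],
    [0,0,0],
    [0,0,0],
    [0,0,0]
  ]
}}

```text
t: 9.78
position: [0.5106, -0.1003, 0.0817]
orientation: [3.141, 0.001, 1.676]
ft_force: [-3.5, 1.1, 12.6]
width: 0.0006
```

{"method": "step_arm", "body": {
  "slide": [
    [0,0,0],
    [0,0,0],
    [0,0,0],
    [0,0,0],
    [0,0,0]
  ],
  "turn": [
    [0,0,0],
    [0,0,0],
    [0,0,0],
    [0,0,0],
    [0,0,0]
  ]
}}

```text
t: 10.4
position: [0.5106, -0.1003, 0.0817]
orientation: [3.141, 0.001, 1.676]
ft_force: [-3.5, 1.0, 12.0]
width: 0.0006
```

{"method": "step_arm", "body": {
  "slide": [
    [0,0,-2],
    [0,0,-20],
    [0,0,-60],
    [-20,0,-100],
    [-60,0,-140],
    [-100,0,-160],
    [-130,0,-170],
    [-130,0,-170],
    [-130,0,-170]
  ],
  "turn": [
    [0,0,0],
    [0,0,0],
    [0,0,0],
    [0,0,0],
    [0,0,0],
    [0,0,0],
    [0,0,0],
    [0,0,0],
    [0,0,0]
  ]
}}

```text
t: 11.52
position: [0.5239, -0.2287, 0.25]
orientation: [-3.141, -0.001, 1.676]
ft_force: [-0.4, 0.0, 0.9]
width: 0.0005
```

```bash
python3 - <<'E'
from h import *
s=manip.state();print(s['t'],s['position'],s['ft_force'])
im,m=snap('wrist','k.png'); b,_=snap('side','l.png')
g=cv2.resize(b[165:265,220:320],None,fx=4,fy=4,interpolation=cv2.INTER_CUBIC)
cv2.imwrite('pics/l2.png',np.hstack([g,im[:400,130:430]])[:,:,::-1])
a,_=load('b')
d=np.abs(a.astype(int)-b).max(2)>60
print('changed px around plate-left corner', d[180:215,225:250].sum())
E
```

```text
11.525 [ 0.52392165 -0.2286757   0.25004798] [-0.44611574  0.00778796  0.88274512]
changed px around plate-left corner 0
```

View pics/l2.png

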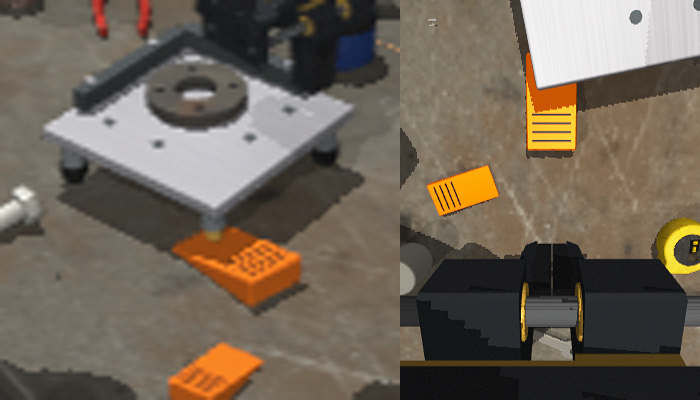

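In l2 the stud rests on the wedge's slope at about (213,238), the plate is in place, and the gripper is well clear. I'll do one numeric check and hand in.

```bash
python3 - <<'E'
from h import *
c,m=load('k')
print('corner',onz(m,267,88,.065).round(4))
p=[onz(m,*q,.027) for q in((257,150),(305,153))];mid=(p[0]+p[1])/2
e=p[1]-p[0];e=e[:2]/np.linalg.norm(e[:2]);u=np.array([-e[1],e[0]]);d=np.array([.5105,-.1012])-mid[:2]
print('overlap',.11-d@u,'lateral',d@e)
manip.close_job()
E
```

```text
corner [ 0.4976 -0.1251  0.065 ]
overlap 0.02112375096300176 lateral -0.004128345062866423
the job is handed in; nothing more can be done
```

The orange wedge is snug under the brass stud, and the plate's corner no longer gives when pressed. The job is handed in at about 11.6 s.

- **Wedge:** I chose the larger of the two orange ones and pushed its thick end with two fingertips, thin end first. I stopped when the push force rose from about 1 N to 6 N.
- **Press:** I pressed on the corner above the stud at about 12 N for 1.4 s. It moved only about 0.2 mm as the force rose from 3 N to 12 N. The fingertip height put the plate top at about 65 mm, so the plate is still level.
- **Final pictures:** The wedge reaches 21–25 mm past the stud, which sits 1–4 mm off the wedge's centreline; the spread is because my estimates differ. The bare corner of the plate is within measuring error, about 2 mm, of where it was before. The gripper ended about 0.25 m above the bench with nothing in contact.
- **Sideways force:** A sideways force of about 3.5 N showed up during the press. The plate did not visibly move.
- **Other things:** Nothing I saw in the pictures suggests the others were moved, but I did not measure each one.

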